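Zero a used coffee grinder and back it off three clicks

ROBOT

A 7-joint arm with a two-finger parallel gripper is mounted at the origin on the work surface. World frame = base frame: x ahead of the robot, y to its left, z up, the work surface at z = 0. Lengths are in mm, angles in rad, forces in N, time in s.
With the tool pointing down it reaches from about 400 to 875 mm from the base axis. Payload 4.4 kg.
Tool frame: the origin (TCP) lies on the centre line of the jaws, within the pads' length; the fingertips stand 25 mm ahead of it and the grasp point (between the pads) lies 6 mm ahead of it (ctrl.finger_overhang is the distance from the TCP to the fingertips, in mm); z points along the fingers, y is the line along which they close (so a half turn about z gives the same grasp; the last joint's range is limited). The gripper opens to 85 mm and grips with 20 to 120 N. Pads are 22 mm wide; open, the fingers measure 114 mm over their backs; the gripper's body (76 mm by 85 mm) begins 54 mm behind the grasp point. The pads swing forward as they close: fully open they stand 13 mm farther back than shut.
Start: joints at [1.121, 0.628, 0.038, 1.517, -0.027, 0.996, -0.02], TCP at [243.417, -602.715, 256.313] pointing down, gripper open.
Joint ranges: [-3.06, 3.06], [-0.37, 2.12], [-1.25, 1.32], [0.18, 2.47], [-1.1, 4.24], [0.23, 1.98], [-2.94, 2.94]. Speed limits (rad/s): [2.57, 2.57, 3.14, 3.14, 3.14, 3.14, 3.14].

INTERFACE

Orientations are given as [roll, pitch, yaw] about the fixed x, y, z axes, in that order (R = Rz(yaw) Ry(pitch) Rx(roll)).
In Python, from cell import ctrl gives the robot as it stands. The module is installed in compiled form; this text tells all that it offers.
- The arm moves only by the tool play_rows, never from a script. Its argument "targets" is a list of rows, each a list of 5 numbers: the closure, from 0 (fully open) to 1 (shut), then the shift along the tool's x, y, z in cm, then the turn about the tool's z in degrees. In form: [[gripper, dx, dy, dz, spin], ...]. A call has 1 to 10 rows; each row is the pose to reach, as a shift and turn from the pose commanded when the call began, along the tool's axes at that moment; what a row does not reach only later rows make up. A row lasts 1/10 s, in which the tool goes at most 50 mm and 8.59 degrees, less where a joint would pass 70% of its speed; a pose out of reach is approached as far as the arm can. A call with a gripper value outside its range is refused whole. The fingers move at their own pace and stop on an object; the grip force is fixed at half the most. Time passes only in rows, so rows that repeat a pose let the fingers close. It gives the time, the measured TCP pose, the force, the opening and the grip force at its end, in the units of the state.
- ctrl.read_state(): the state, without advancing time (a new reading comes with each control period).
- ctrl.get_image(name): name is "side" or "top"; returns (picture, depth): 420x560x3 uint8, red, green, blue; 420x560 float32, mm along the optical axis (not along the pixel's ray), 0 where there is no reading.
- ctrl.calibration(name): a dict with "vfov" (degrees; the focal length in pixels is half the picture's height over the tangent of half this angle, whatever the lens; pixels are square), "cx", "cy" (the principal point, pixels), "extrinsics" (4x4, takes a point from camera to world coordinates). Camera axes: x right, y down, z forward; pixel columns grow to the right and rows downward; lengths in mm; the calibration is good to about 2 mm. A picture is of the moment at which its call begins. calibration takes no time and is no camera call.
- ctrl.finish_job(): hands the job in; it is judged then, once.
Trained networks look in the newest picture that a camera, given by its name, has taken for a name from the list of things; names that differ only in an ending like _2 or _b are one class to them, and where a whole thing is asked for, a point or a joint stands for the part that bears it (a point fixed in the world has none). Each returns a list of dicts, best first, with "confidence" (0 to 1); they miss things now and then, are a little off and sometimes report something else, mostly with a low value. They report only what shows in the picture. A call takes as long as a camera call. They do not tell look-alikes from the thing itself.
- ctrl.search_frame(camera, name): "bbox" ([left, top, right, bottom] in pixels, round what is visible of it).
- ctrl.trace(camera, name): "pixels" (420x560 bool, what is visible of it) and "bbox" ([left, top, right, bottom] in pixels, round what is visible of it).
The state is a dict: "clock": time; "qpos": joint angles; "qd": joint speeds; "tau": joint torques, N m; "eef_pos": TCP position; "tool_rot": TCP orientation; "force": force on the tool from outside, world axes, zero at the start; "torque": the same for the moment, N m; "width": finger opening in mm; "gripper_force": force on a finger pad.
Only numpy, scipy, OpenCV 4.12 (cv2) and the standard library are available. Lean on these libraries where they do the work, as an engineer would, in place of code of your own. Each camera call takes 0.05 s, during which the arm holds its last target. There are 200 camera calls.

TASK

Set up this second-hand coffee grinder for the shelf: turn its black adjusting ring clockwise (seen from above) until you feel the burrs touch, without forcing them, then back it off exactly three clicks. Then put the brass cap fully home in the ring's mouth, and leave the mug, the brush and the tape where they are.

Things in the scene. Friction and masses are not known exactly. Their poses are not given: they have to be found in the camera images.
- grinder: The coffee grinder, fixed to the counter: red box 118 x 112 mm on a dark base plate, on top a round aluminium housing (104 mm across, top at 200 mm) that carries the black adjusting ring. Origin: on the counter under the ring's axis; z up. Its front (-x) has a spout and two fork bars reaching 124 mm out, 85 mm above the counter.
- ring_grip (a point): Point on the adjusting ring's vertical axis at the height to grip, 224 mm above the counter; fixed to the grinder, it does not show the ring's turn. The ring is round, 56 mm across, with 30 low ridges, one per click; it rises from 204 to 252 mm (top 16 mm: 53 mm across) and can be gripped across at any yaw. Fingertips stay above the housing's top at 200 mm.
- ring_foot (a point): Where the ring meets the housing, on the axis, 202 mm up. At the start the ring is 4 to 7 clicks (0.8 to 1.5 rad) open; clockwise from above closes it. A spring detent clicks every 12 degrees: leaving a click takes 0.1 to 0.2 N m, then the ring drops into the next; let go, it settles in the nearest. The touch lies on a click; three clicks are 36 degrees.
- burr (a point): Centre of the moving burr, hidden in the housing: 190.00 mm up when the burrs touch, and only 0.06 mm higher per click, too little for the readings; the touch must be felt. There the ring stops until about 0.2 N m, then winds on stiffly, 2 N m per rad more; 0.17 rad past the touch (0.55 N m) the burrs jam.
- ring_mouth (a point): Centre of the ring's open mouth, level with its top, 252 mm above the counter: a round recess 40 mm across and 15 mm deep.
- cap: Loose brass cap standing on the counter: spigot 34 mm across, 12 mm long, foot bevelled; on it a rim disc 54 mm across, 5 mm thick; on that an orange knob to grip, 20 mm across, 17 to 42 mm above the underside. Origin: centre of the spigot's underside, z up. 60 to 130 g. Fully home, the rim lies on the ring's top and the origin is 12 mm below the mouth.
- mug: Bystander: blue mug, 76 mm across, 85 mm tall, upright with a handle at its +y side; origin under its centre.
- brush: Bystander: cleaning brush lying on the counter along its x axis.
- tape: Bystander: flat roll of yellow tape, 96 mm across, 24 mm tall; origin under its centre.
Things that resemble listed ones, but are neither listed nor needed, are in the scene too. Of the things like the cap, leave any that is green; of the rest the larger one is meant.

How it is judged:
By the outcome, as a careful person would: the job done as asked, in the order asked, and still so for the second after the job is handed in, with the robot touching nothing.
It also fails if it takes over 69 s, if anything falls off the work surface, if the arm or the gripper's body presses on something with over 40 N, if the wrist force passes 120 N, or if a joint passes its speed limit or range.

## Working session

There is one attempt and no reset: what is moved stays moved. The work goes in short steps, Python scripts to look and compute and a tool call to move; the robot and the scene stay as the last step left them, time stands still between calls to the robot, and variables do not carry over. Pictures are saved under pics/ and viewed, at most 10 in all, crops included, and the job is handed in when it is done.

Besides the shell and the picture viewer there is one more tool, called after "Request:" as name(argument=value, ...) on one line, values as JSON. play_rows: Moves the arm, as the interface text tells. Its arguments: {"type":"object","properties":{"targets":{"type":"array"}},"required":["targets"]}

```bash
mkdir -p pics; cat > h.py <<'E'
import numpy as np, cv2
from cell import ctrl
def cal(n):
    c=ctrl.calibration(n); f=210/np.tan(np.radians(c["vfov"])/2); return f,c["cx"],c["cy"],np.array(c["extrinsics"])
def pts(n,d,mask=None):
    f,cx,cy,E=cal(n); v,u=np.nonzero((d>0)&(mask if mask is not None else True))
    z=d[v,u]; P=np.stack([(u-cx)/f*z,(v-cy)/f*z,z,np.ones_like(z)])
    return (E@P)[:3].T,u,v
E
python3 - <<'E'
from h import *
s=ctrl.read_state(); print(s)
ims=[]
for n in("side","top"):
    im,d=ctrl.get_image(n); np.save(n+".npy",d); cv2.imwrite(f"pics/{n}0.png",im[:,:,::-1]); print(n,ctrl.calibration(n))
    for k in("grinder","ring_grip","cap","mug","brush","tape"):
        for r in ctrl.trace(n,k):
            p,u,v=pts(n,d,r["pixels"])
            print(n,k,round(r["confidence"],2),r["bbox"],len(p), p.size and (np.percentile(p,[2,50,98],axis=0).round().tolist()))
E
```

```text
{'clock': 0.0, 'qpos': array([ 1.12119348,  0.62934165,  0.03838863,  1.51838411, -0.02704134,
        0.99629625, -0.02000953]), 'qd': array([ 1.03061419e-03,  1.39707394e-03, -7.04966984e-04,  1.80022946e-03,
        9.06053771e-05, -5.66124262e-04, -1.57784526e-03]), 'tau': array([-1.32014825e-04, -5.63405335e+01,  1.22608624e+00, -1.93449891e+01,
        1.09870109e-02,  1.07219210e-02, -2.45719264e-06]), 'eef_pos': array([ 243.23831517, -602.14060588,  255.38580315]), 'tool_rot': array([-3.13967871e+00, -4.05750936e-05,  3.83813555e-01]), 'force': array([1.24880889, 0.69396337, 0.12616437]), 'torque': array([0.03276429, 0.0333841 , 0.02925106]), 'gripper_force': 0.0, 'width': 85.47241465845131}
side {'vfov': 57.71422052394915, 'cx': 281.0740004723537, 'cy': 205.4664264958051, 'extrinsics': array([[ 7.89327971e-01, -4.32673864e-01,  4.35608405e-01,
         1.88579363e+02],
       [-6.13949641e-01, -5.62255572e-01,  5.54016705e-01,
        -4.87211268e+02],
       [ 5.21470459e-03, -7.04742506e-01, -7.09444013e-01,
         7.24762974e+02],
       [ 0.00000000e+00,  0.00000000e+0
[... 1787 characters left out ...]
2.0]]
top cap 0.75 [387.0, 220.0, 409.7, 245.1] 454 [[455.0, -297.0, -1.0], [480.0, -271.0, 17.0], [504.0, -248.0, 44.0]]
top cap 0.65 [342.6, 222.8, 367.2, 241.0] 406 [[457.0, -195.0, 12.0], [480.0, -172.0, 17.0], [503.0, -149.0, 44.0]]
top cap 0.51 [423.8, 213.4, 444.8, 230.5] 254 [[488.0, -386.0, -3.0], [505.0, -362.0, 13.0], [522.0, -346.0, 32.0]]
top mug 0.75 [147.0, 214.6, 198.9, 250.7] 1229 [[456.0, 184.0, -0.0], [491.0, 232.0, 24.0], [525.0, 278.0, 86.0]]
top brush 0.63 [149.2, 129.3, 190.7, 212.3] 1162 [[550.0, 209.0, -1.0], [617.0, 253.0, 17.0], [725.0, 293.0, 23.0]]
top tape 0.77 [355.4, 134.9, 397.2, 176.0] 629 [[609.0, -278.0, -0.0], [658.0, -234.0, 23.0], [699.0, -186.0, 29.0]]
```

```bash
python3 - <<'E'
from h import *
for n in("side","top"):
    im=cv2.imread(f"pics/{n}0.png"); d=np.load(n+".npy"); 
    P,u,v=pts(n,d); rgb=im[v,u]
    for nm,c,zr,r in(("ringtop",(520,-42),(248,258),45),("housing",(520,-42),(195,206),70),("capA",(479,-273),(39,50),25),("capB",(480,-172),(39,50),25),("capC",(505,-366),(28,40),25),("rimA",(479,-273),(12,22),40)):
        m=(np.hypot(P[:,0]-c[0],P[:,1]-c[1])<r)&(P[:,2]>zr[0])&(P[:,2]<zr[1])
        if m.sum()>8:
            q=P[m]; cc,rr=cv2.minEnclosingCircle(q[:,:2].astype(np.float32)); print(n,nm,m.sum(),np.median(q,0).round(1),np.round(cc,1),round(rr,1),np.median(rgb[m],0)[::-1])
im=np.vstack([cv2.imread("pics/side0.png")[140:400,170:470],cv2.imread("pics/top0.png")[110:300,150:450]])
a=cv2.imread("pics/side0.png")[150:390,180:450];b=cv2.imread("pics/top0.png")[110:350,150:450]
o=np.hstack([a,b]); cv2.imwrite("pics/c0.png",cv2.resize(o,(798,int(240*798/570)),interpolation=cv2.INTER_CUBIC))
E
```

```text
side ringtop 233 [520.3 -44.5 252.4] [521.6 -42.5] 26.9 [70. 65. 56.]
side housing 886 [503.7 -63.9 200.9] [522.  -43.2] 52.3 [182. 177. 172.]
side capA 84 [ 480.1 -274.1   42.9] [ 480.9 -273.5] 9.8 [187.5 101.   39. ]
side capB 66 [ 480.3 -174.    42.6] [ 481.  -173.9] 10.0 [ 45. 128.  60.]
side capC 53 [ 504.3 -365.4   31.2] [ 505.  -365.4] 7.3 [186. 101.  40.]
side rimA 441 [ 475.7 -278.3   18.2] [ 481.  -273.3] 27.1 [169. 131.  64.]
top ringtop 253 [523.1 -40.2 251.5] [522.  -41.4] 26.2 [21. 20. 21.]
top housing 1418 [518.8 -41.7 199.6] [521.9 -41.1] 51.9 [106. 109. 114.]
top capA 49 [ 480.1 -272.9   41.5] [ 480.4 -272.4] 9.7 [105.  69.  28.]
top capB 45 [ 479.9 -172.    42.3] [ 480.2 -172.5] 9.5 [37. 87. 46.]
top capC 26 [ 505.4 -363.6   30.4] [ 505.1 -363.9] 7.0 [105.  68.  27.]
top rimA 345 [ 480.6 -270.6   16.6] [ 480.8 -272. ] 26.9 [105.  91.  42.]
```

View pics/c0.png

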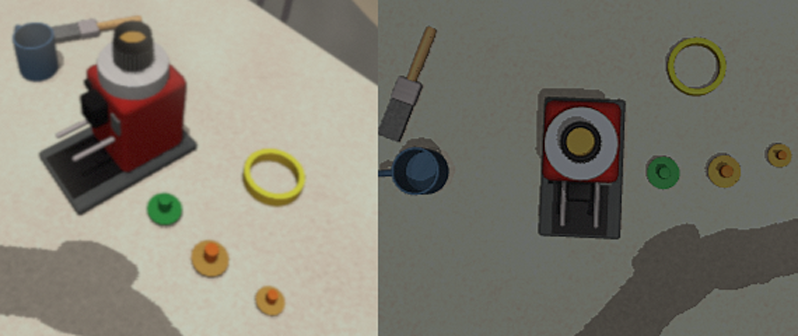

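The target cap is the larger brass one: side-crop pixel (210,257), top-crop pixel (723,170), at about (480.6, -273). The green cap (side 165,208) and the small brass cap (270,300) stay put. The ring axis is at about (522, -42) and its top at 252. I'll go above the ring first.

Request:
play_rows(targets=[[0,10,-6,-6.5,-10],[0,46.8,-41.5,-6.5,-80],[0,46.8,-41.5,-6.5,-80],[0,46.8,-41.5,-6.5,-80],[0,46.8,-41.5,-6.5,-80],[0,46.8,-41.5,-6.5,-80],[0,46.8,-41.5,-6.5,-80],[0,46.8,-41.5,-6.5,-80],[0,46.8,-41.5,-6.5,-80],[0,46.8,-41.5,-6.5,-80]])

```text
clock: 1.7
eef_pos: [464.7, -161.5, 312.5]
tool_rot: [3.141, 0.001, 1.784]
force: [0.5, -1.2, -0.2]
width: 85.4
gripper_force: 0.0
```

```bash
cat > st.py <<'E'
from h import *
import sys
s=ctrl.read_state()
p=s["eef_pos"]; y=s["tool_rot"][2]
print("t",round(s["clock"],2),"p",p.round(2),"rot",s["tool_rot"].round(4),"yawdeg",round(np.degrees(y),2),"q7",s["qpos"][6].round(3),"F",s["force"].round(2),"T",s["torque"].round(3),"w",round(s["width"],2),"gf",round(s["gripper_force"],1))
if len(sys.argv)>3:
    d=np.array([float(a) for a in sys.argv[1:4]])-p
    print("tool cm",np.round([(d[0]*np.cos(y)+d[1]*np.sin(y))/10,(d[0]*np.sin(y)-d[1]*np.cos(y))/10,-d[2]/10],2))
E
python3 st.py 522 -42 320
```

```text
t 1.7 p [ 464.69 -161.55  312.53] rot [3.1408e+00 7.0000e-04 1.7837e+00] yawdeg 102.2 q7 0.304 F [ 0.53 -1.2  -0.16] T [-0.034 -0.057 -0.02 ] w 85.37 gf 0.0
tool cm [10.47  8.13 -0.75]
```

Request:
play_rows(targets=[[0,10.5,8.1,-0.7,0],[0,10.5,8.1,-0.7,0],[0,10.5,8.1,-0.7,0],[0,10.5,8.1,-0.7,0],[0,10.5,8.1,-0.7,0]])

```text
clock: 2.2
eef_pos: [521.5, -43.3, 318.9]
tool_rot: [-3.141, 0.0, 1.782]
force: [-0.3, -0.9, 0.8]
width: 85.7
gripper_force: 0.0
```

```bash
python3 st.py 522 -42 231
```

```text
t 2.2 p [521.49 -43.27 318.93] rot [-3.1412e+00  4.0000e-04  1.7818e+00] yawdeg 102.09 q7 0.036 F [-0.32 -0.93  0.76] T [-0.001 -0.001  0.007] w 85.71 gf 0.0
tool cm [0.11 0.08 8.79]
```

Request:
play_rows(targets=[[0,0.1,0.1,4,0],[0,0.1,0.1,7,0],[0,0.1,0.1,8.7,0],[0,0.1,0.1,8.7,0],[0,0.1,0.1,8.7,0]])

```text
clock: 2.7
eef_pos: [522.2, -43.9, 232.3]
tool_rot: [-3.141, 0.001, 1.778]
force: [0.3, 0.1, 0.3]
width: 85.7
gripper_force: 0.0
```

```bash
python3 st.py 522 -42 231
```

```text
t 2.7 p [522.18 -43.88 232.32] rot [-3.1413e+00  6.0000e-04  1.7779e+00] yawdeg 101.87 q7 -0.03 F [0.34 0.09 0.25] T [-0.068  0.024 -0.044] w 85.72 gf 0.0
tool cm [0.19 0.02 0.13]
```

Request:
play_rows(targets=[[0,0.1,0,0,0],[0,0.1,0,0,0],[0,0.1,0,0,0]])

```text
clock: 3.0
eef_pos: [522.5, -41.6, 232.9]
tool_rot: [3.14, 0.001, 1.78]
force: [0.3, -0.2, -0.2]
width: 85.8
gripper_force: 0.0
```

```bash
python3 st.py 522 -42 231;python3 st.py 522 -42 231
```

```text
t 3.0 p [522.53 -41.58 232.89] rot [3.1399e+00 6.0000e-04 1.7799e+00] yawdeg 101.98 q7 -0.033 F [ 0.32 -0.21 -0.18] T [ 0.002 -0.06   0.07 ] w 85.82 gf 0.0
tool cm [-0.03 -0.06  0.19]
t 3.0 p [522.53 -41.58 232.89] rot [3.1399e+00 6.0000e-04 1.7799e+00] yawdeg 101.98 q7 -0.033 F [ 0.32 -0.21 -0.18] T [ 0.002 -0.06   0.07 ] w 85.82 gf 0.0
tool cm [-0.03 -0.06  0.19]
```

```bash
sed -i 's/^if len/print("tau",s["tau"].round(4), "q",s["qpos"].round(4))\nif len/' st.py; python3 st.py
```

```text
t 3.0 p [522.53 -41.58 232.89] rot [3.1399e+00 6.0000e-04 1.7799e+00] yawdeg 101.98 q7 -0.033 F [ 0.32 -0.21 -0.18] T [ 0.002 -0.06   0.07 ] w 85.82 gf 0.0
tau [ 4.53000e-02 -4.49806e+01 -3.60180e+00 -1.60680e+01  9.50000e-03
 -4.40000e-03  3.00000e-04] q [ 0.3014  0.5029 -0.4018  1.8872  0.2658  0.802  -0.0326]
```

Request:
play_rows(targets=[[0.2,0,0,0,0],[0.5,0,0,0,0],[0.5,0,0,0,0],[0.5,0,0,0,0],[0.5,0,0,0,0],[0.5,0,0,0,0],[0.5,0,0,0,0],[0.5,0,0,0,0]])

```text
clock: 3.8
eef_pos: [521.2, -41.7, 232.6]
tool_rot: [-3.14, 0.001, 1.78]
force: [-3.2, -0.6, 6.9]
width: 54.4
gripper_force: 62.4
```

```bash
python3 st.py
```

```text
t 3.8 p [521.23 -41.72 232.6 ] rot [-3.1400e+00  5.0000e-04  1.7799e+00] yawdeg 101.98 q7 -0.033 F [-3.17 -0.57  6.9 ] T [-0.103  0.71  -0.021] w 54.37 gf 62.4
tau [-4.21600e-01 -4.16350e+01 -3.56380e+00 -1.63411e+01  1.33800e-01
 -1.19240e+00  1.94000e-02] q [ 0.3012  0.5029 -0.4015  1.8882  0.2657  0.8042 -0.0328]
```

Request:
play_rows(targets=[[0.5,0,0,0,1.5],[0.5,0,0,0,3],[0.5,0,0,0,3]])

```text
clock: 4.1
eef_pos: [521.2, -41.7, 232.6]
tool_rot: [-3.14, 0.001, 1.727]
force: [-4.4, -1.5, 8.0]
width: 54.2
gripper_force: 62.4
```

```bash
python3 st.py
```

```text
t 4.1 p [521.19 -41.72 232.61] rot [-3.1399e+00  8.0000e-04  1.7275e+00] yawdeg 98.98 q7 -0.076 F [-4.41 -1.52  7.97] T [-0.136  0.732  0.068] w 54.24 gf 62.4
tau [-4.30500e-01 -4.16835e+01 -3.35550e+00 -1.63984e+01  2.30000e-02
 -1.22680e+00 -1.86300e-01] q [ 0.2911  0.5009 -0.3866  1.8885  0.2561  0.802  -0.0756]
```

Request:
play_rows(targets=[[0.5,0,0,0,1],[0.5,0,0,0,2],[0.5,0,0,0,2]])

```text
clock: 4.4
eef_pos: [521.2, -41.7, 232.6]
tool_rot: [-3.14, 0.001, 1.692]
force: [-3.5, -0.6, 7.9]
width: 54.5
gripper_force: 62.5
```

```bash
python3 st.py
```

```text
t 4.4 p [521.17 -41.72 232.63] rot [-3.1400e+00  7.0000e-04  1.6923e+00] yawdeg 96.96 q7 -0.104 F [-3.51 -0.63  7.9 ] T [-0.121  0.738  0.01 ] w 54.53 gf 62.5
tau [-5.31900e-01 -4.16362e+01 -3.36210e+00 -1.64101e+01  1.28700e-01
 -1.24530e+00 -1.97000e-02] q [ 0.2846  0.4997 -0.3769  1.8887  0.2494  0.8005 -0.104 ]
```

Request:
play_rows(targets=[[0.5,0,0,0,2],[0.5,0,0,0,4],[0.5,0,0,0,4]])

```text
clock: 4.7
eef_pos: [521.1, -41.7, 232.6]
tool_rot: [-3.14, 0.001, 1.622]
force: [-4.4, 0.1, 6.7]
width: 54.9
gripper_force: 62.4
```

```bash
python3 st.py
```

```text
t 4.7 p [521.08 -41.75 232.59] rot [-3.1398e+00  8.0000e-04  1.6216e+00] yawdeg 92.91 q7 -0.161 F [-4.38  0.07  6.68] T [-0.073  0.707 -0.144] w 54.86 gf 62.4
tau [-6.45000e-01 -4.16379e+01 -3.22020e+00 -1.64510e+01  1.86900e-01
 -1.28540e+00  8.10000e-03] q [ 0.2713  0.4974 -0.357   1.8891  0.2362  0.7978 -0.1614]
```

Request:
play_rows(targets=[[0.5,0,0,0,1],[0.5,0,0,0,3],[0.5,0,0,0,3]])

```text
clock: 5.0
eef_pos: [521.1, -41.7, 232.6]
tool_rot: [-3.14, 0.001, 1.569]
force: [-4.4, -0.4, 8.6]
width: 54.3
gripper_force: 62.5
```

```bash
python3 st.py
```

```text
t 5.0 p [521.06 -41.72 232.59] rot [-3.1398e+00  8.0000e-04  1.5695e+00] yawdeg 89.92 q7 -0.204 F [-4.37 -0.35  8.59] T [-0.1    0.757 -0.082] w 54.32 gf 62.5
tau [ -0.5879 -41.5862  -3.0389 -16.5081   0.1396  -1.3065  -0.0431] q [ 0.2614  0.4958 -0.3423  1.8894  0.2265  0.7958 -0.2039]
```

Request:
play_rows(targets=[[0.5,0,0,0,4],[0.5,0,0,0,8],[0.5,0,0,0,12],[0.5,0,0,0,16],[0.5,0,0,0,20],[0.5,0,0,0,24],[0.5,0,0,0,24]])

```text
clock: 5.7
eef_pos: [520.7, -41.7, 232.6]
tool_rot: [-3.14, 0.002, 1.15]
force: [-5.1, -0.9, 8.0]
width: 54.8
gripper_force: 62.5
```

```bash
cat > av.py <<'E'
from h import *
r=[]
for i in range(4):
    ctrl.get_image("top"); s=ctrl.read_state(); r.append([101.98-np.degrees(s["tool_rot"][2]),s["torque"][2],s["tau"][6],s["force"][2],s["clock"]])
r=np.array(r); print("turn %.2f Tz %.3f tau7 %.3f Fz %.1f t %.2f"%tuple(r.mean(0)),r[:,1].round(3),r[:,2].round(3))
E
python3 av.py
```

```text
turn 36.02 Tz -0.135 tau7 0.087 Fz 7.9 t 5.82 [-0.158 -0.143 -0.095 -0.146] [0.032 0.097 0.11  0.109]
```

Request:
play_rows(targets=[[0.5,0,0,0,1.5],[0.5,0,0,0,3],[0.5,0,0,0,3]])

```text
clock: 6.2
eef_pos: [520.6, -41.7, 232.6]
tool_rot: [-3.14, 0.002, 1.099]
force: [-5.4, -0.1, 7.7]
width: 54.5
gripper_force: 62.6
```

```bash
python3 av.py
```

```text
turn 38.99 Tz 0.000 tau7 -0.013 Fz 8.4 t 6.32 [-0.032  0.017 -0.043  0.059] [-0.029 -0.009 -0.005 -0.006]
```

Request:
play_rows(targets=[[0.5,0,0,0,1],[0.5,0,0,0,2],[0.5,0,0,0,2]])

```text
clock: 6.7
eef_pos: [520.6, -41.6, 232.6]
tool_rot: [-3.14, 0.002, 1.064]
force: [-4.5, 0.1, 9.0]
width: 54.7
gripper_force: 62.6
```

```bash
python3 av.py
```

```text
turn 41.00 Tz -0.059 tau7 0.037 Fz 8.3 t 6.82 [-0.01  -0.066 -0.084 -0.075] [0.028 0.039 0.041 0.041]
```

Request:
play_rows(targets=[[0.5,0,0,0,3],[0.5,0,0,0,7],[0.5,0,0,0,7]])

```text
clock: 7.2
eef_pos: [520.5, -41.6, 232.6]
tool_rot: [-3.14, 0.002, 0.941]
force: [-5.7, 0.4, 7.8]
width: 54.3
gripper_force: 62.6
```

```bash
python3 av.py
```

```text
turn 48.02 Tz -0.114 tau7 0.086 Fz 8.7 t 7.32 [-0.091 -0.086 -0.184 -0.096] [0.031 0.095 0.108 0.109]
```

Request:
play_rows(targets=[[0.5,0,0,0,1.5],[0.5,0,0,0,3],[0.5,0,0,0,3]])

```text
clock: 7.7
eef_pos: [520.5, -41.6, 232.6]
tool_rot: [-3.14, 0.002, 0.89]
force: [-4.8, -0.8, 8.9]
width: 54.8
gripper_force: 62.6
```

```bash
python3 av.py
```

```text
turn 50.98 Tz 0.005 tau7 -0.033 Fz 8.3 t 7.82 [ 0.05   0.007 -0.035 -0.001] [-0.05  -0.029 -0.025 -0.026]
```

Request:
play_rows(targets=[[0.5,0,0,0,1],[0.5,0,0,0,2],[0.5,0,0,0,2]])

```text
clock: 8.2
eef_pos: [520.5, -41.5, 232.6]
tool_rot: [-3.14, 0.002, 0.855]
force: [-5.0, 0.7, 8.8]
width: 54.6
gripper_force: 62.6
```

```bash
python3 av.py
```

```text
turn 52.99 Tz -0.038 tau7 0.026 Fz 8.2 t 8.32 [-0.046 -0.081 -0.011 -0.014] [0.017 0.028 0.03  0.03 ]
```

Request:
play_rows(targets=[[0.5,0,0,0,2.5],[0.5,0,0,0,5],[0.5,0,0,0,7],[0.5,0,0,0,7]])

```text
clock: 8.8
eef_pos: [520.4, -41.5, 232.6]
tool_rot: [-3.14, 0.003, 0.732]
force: [-4.9, -0.8, 8.7]
width: 54.1
gripper_force: 62.6
```

```bash
python3 av.py
```

```text
turn 60.01 Tz -0.131 tau7 0.107 Fz 9.0 t 8.93 [-0.142 -0.11  -0.122 -0.15 ] [0.081 0.112 0.118 0.118]
```

Request:
play_rows(targets=[[0.5,0,0,0,1],[0.5,0,0,0,2],[0.5,0,0,0,2]])

```text
clock: 9.3
eef_pos: [520.4, -41.4, 232.6]
tool_rot: [-3.14, 0.003, 0.698]
force: [-5.7, 0.1, 9.5]
width: 54.7
gripper_force: 62.6
```

```bash
python3 av.py
```

```text
turn 61.98 Tz 0.008 tau7 -0.014 Fz 8.8 t 9.43 [-0.013  0.041  0.006 -0.003] [-0.027 -0.011 -0.008 -0.008]
```

Request:
play_rows(targets=[[0.5,0,0,0,0.5],[0.5,0,0,0,1],[0.5,0,0,0,1]])

```text
clock: 9.8
eef_pos: [520.3, -41.4, 232.6]
tool_rot: [-3.14, 0.003, 0.681]
force: [-5.4, 0.5, 9.1]
width: 54.6
gripper_force: 62.6
```

```bash
python3 av.py
```

```text
turn 62.95 Tz 0.141 tau7 -0.145 Fz 9.3 t 9.93 [0.154 0.133 0.163 0.114] [-0.149 -0.144 -0.143 -0.143]
```

Request:
play_rows(targets=[[0.5,0,0,0,0.5],[0.5,0,0,0,1],[0.5,0,0,0,1]])

```text
clock: 10.3
eef_pos: [520.3, -41.4, 232.6]
tool_rot: [-3.14, 0.003, 0.663]
force: [-5.7, -0.1, 9.2]
width: 54.7
gripper_force: 62.6
```

```bash
python3 av.py
```

```text
turn 63.97 Tz 0.046 tau7 -0.040 Fz 8.9 t 10.43 [0.045 0.034 0.066 0.04 ] [-0.04 -0.04 -0.04 -0.04]
```

Request:
play_rows(targets=[[0.5,0,0,0,2],[0.5,0,0,0,4],[0.5,0,0,0,6],[0.5,0,0,0,8],[0.5,0,0,0,8]])

```text
clock: 11.0
eef_pos: [520.3, -41.3, 232.6]
tool_rot: [-3.14, 0.003, 0.523]
force: [-5.7, 0.4, 9.1]
width: 54.4
gripper_force: 62.7
```

```bash
python3 av.py
```

```text
turn 72.00 Tz -0.115 tau7 0.095 Fz 9.0 t 11.12 [-0.113 -0.132 -0.112 -0.101] [0.069 0.1   0.106 0.106]
```

Request:
play_rows(targets=[[0.5,0,0,0,1],[0.5,0,0,0,2],[0.5,0,0,0,2]])

```text
clock: 11.5
eef_pos: [520.3, -41.3, 232.6]
tool_rot: [-3.14, 0.003, 0.488]
force: [-5.5, 0.0, 9.1]
width: 54.6
gripper_force: 62.7
```

```bash
python3 av.py
```

```text
turn 73.98 Tz 0.024 tau7 -0.017 Fz 9.2 t 11.62 [0.002 0.029 0.033 0.033] [-0.03  -0.015 -0.011 -0.011]
```

Request:
play_rows(targets=[[0.5,0,0,0,0.5],[0.5,0,0,0,1],[0.5,0,0,0,1]])

```text
clock: 12.0
eef_pos: [520.3, -41.3, 232.6]
tool_rot: [-3.14, 0.003, 0.472]
force: [-6.0, 0.1, 8.7]
width: 54.5
gripper_force: 62.7
```

```bash
python3 av.py
```

```text
turn 74.96 Tz 0.065 tau7 -0.064 Fz 9.2 t 12.12 [0.081 0.019 0.058 0.101] [-0.068 -0.063 -0.063 -0.063]
```

Request:
play_rows(targets=[[0.5,0,0,0,0.5],[0.5,0,0,0,1],[0.5,0,0,0,1]])

```text
clock: 12.5
eef_pos: [520.3, -41.2, 232.6]
tool_rot: [-3.14, 0.003, 0.454]
force: [-6.8, 0.5, 9.0]
width: 54.2
gripper_force: 62.7
```

```bash
python3 av.py
```

```text
turn 75.96 Tz 0.101 tau7 -0.087 Fz 9.6 t 12.62 [0.135 0.099 0.064 0.107] [-0.09  -0.086 -0.086 -0.086]
```

Request:
play_rows(targets=[[0.5,0,0,0,0.5],[0.5,0,0,0,1],[0.5,0,0,0,1]])

```text
clock: 13.0
eef_pos: [520.2, -41.3, 232.6]
tool_rot: [-3.14, 0.003, 0.436]
force: [-6.5, 1.1, 9.4]
width: 54.6
gripper_force: 62.7
```

```bash
python3 av.py
```

```text
turn 76.97 Tz -0.010 tau7 -0.016 Fz 9.0 t 13.12 [-0.006  0.034 -0.034 -0.032] [-0.019 -0.015 -0.015 -0.015]
```

Request:
play_rows(targets=[[0.5,0,0,0,2],[0.5,0,0,0,4],[0.5,0,0,0,6],[0.5,0,0,0,7],[0.5,0,0,0,7]])

```text
clock: 13.7
eef_pos: [520.2, -41.2, 232.6]
tool_rot: [-3.14, 0.003, 0.314]
force: [-7.0, 1.1, 10.0]
width: 54.5
gripper_force: 62.7
```

```bash
python3 av.py
```

```text
turn 83.99 Tz -0.104 tau7 0.096 Fz 9.6 t 13.82 [-0.112 -0.097 -0.084 -0.122] [0.083 0.098 0.101 0.101]
```

Request:
play_rows(targets=[[0.5,0,0,0,1],[0.5,0,0,0,2],[0.5,0,0,0,2]])

```text
clock: 14.2
eef_pos: [520.2, -41.1, 232.6]
tool_rot: [-3.14, 0.003, 0.279]
force: [-6.6, 0.0, 9.0]
width: 54.4
gripper_force: 62.7
```

```bash
python3 av.py
```

```text
turn 85.96 Tz 0.037 tau7 -0.046 Fz 9.7 t 14.32 [-0.022  0.048  0.058  0.063] [-0.059 -0.044 -0.041 -0.04 ]
```

Request:
play_rows(targets=[[0.5,0,0,0,0.5],[0.5,0,0,0,1],[0.5,0,0,0,1]])

```text
clock: 14.7
eef_pos: [520.2, -41.1, 232.6]
tool_rot: [-3.14, 0.003, 0.263]
force: [-5.8, 0.5, 10.5]
width: 54.5
gripper_force: 62.7
```

```bash
python3 av.py
```

```text
turn 86.92 Tz 0.174 tau7 -0.184 Fz 9.9 t 14.82 [0.226 0.176 0.172 0.124] [-0.19  -0.182 -0.181 -0.181]
```

Request:
play_rows(targets=[[0.5,0,0,0,0.5],[0.5,0,0,0,1],[0.5,0,0,0,1]])

```text
clock: 15.2
eef_pos: [520.2, -41.1, 232.6]
tool_rot: [-3.14, 0.003, 0.245]
force: [-6.5, 1.2, 9.2]
width: 54.2
gripper_force: 62.7
```

```bash
python3 av.py
```

```text
turn 87.92 Tz 0.216 tau7 -0.214 Fz 9.3 t 15.32 [0.201 0.226 0.217 0.219] [-0.22  -0.213 -0.211 -0.211]
```

Request:
play_rows(targets=[[0.5,0,0,0,0.5],[0.5,0,0,0,1],[0.5,0,0,0,1]])

```text
clock: 15.7
eef_pos: [520.2, -41.1, 232.6]
tool_rot: [-3.141, 0.004, 0.228]
force: [-4.9, -0.1, 9.1]
width: 54.6
gripper_force: 62.7
```

```bash
python3 av.py
```

```text
turn 88.91 Tz 0.242 tau7 -0.244 Fz 9.5 t 15.82 [0.245 0.246 0.19  0.285] [-0.25  -0.243 -0.242 -0.242]
```

Request:
play_rows(targets=[[0.5,0,0,0,-4],[0.5,0,0,0,-8],[0.5,0,0,0,-12],[0.5,0,0,0,-16],[0.5,0,0,0,-20],[0.5,0,0,0,-24],[0.5,0,0,0,-28],[0.5,0,0,0,-32],[0.5,0,0,0,-36],[0.5,0,0,0,-38.5]])

```text
clock: 16.9
eef_pos: [520.5, -41.5, 232.6]
tool_rot: [-3.139, 0.002, 0.901]
force: [-5.4, 0.1, 8.6]
width: 54.8
gripper_force: 62.6
```

```bash
python3 av.py
```

```text
turn 50.40 Tz 0.125 tau7 -0.044 Fz 8.8 t 17.02 [0.124 0.123 0.122 0.131] [-0.043  0.066 -0.08  -0.12 ]
```

Request:
play_rows(targets=[[0.5,0,0,0,-1],[0.5,0,0,0,-2],[0.5,0,0,0,-2]])

```text
clock: 17.4
eef_pos: [520.5, -41.6, 232.6]
tool_rot: [-3.14, 0.002, 0.934]
force: [-4.8, 0.5, 7.8]
width: 54.3
gripper_force: 62.6
```

```bash
python3 av.py
```

```text
turn 48.48 Tz 0.007 tau7 -0.004 Fz 8.3 t 17.52 [ 0.023  0.002  0.03  -0.026] [ 0.009 -0.006 -0.009 -0.009]
```

Request:
play_rows(targets=[[0,0,0,0,0],[0,0,0,0,0],[0,0,0,0,0],[0,0,0,0,0],[0,0,0,0,0],[0,0,0,-4,0],[0,0,0,-9,0],[0,0,0,-9,0],[0,0,0,-9,0]])

```text
clock: 18.5
eef_pos: [522.6, -41.6, 323.2]
tool_rot: [3.139, -0.001, 0.933]
force: [-0.2, 0.6, -0.8]
width: 85.1
gripper_force: 0.0
```

```bash
python3 st.py 480.6 -273 130
```

```text
t 18.5 p [522.64 -41.56 323.17] rot [ 3.1391e+00 -1.5000e-03  9.3350e-01] yawdeg 53.49 q7 -0.693 F [-0.24  0.59 -0.82] T [-0.002 -0.026 -0.062] w 85.14 gf 0.0
tau [-3.91000e-02 -4.40468e+01 -1.15750e+00 -2.05277e+01 -4.00000e-04
 -4.00000e-02  6.80000e-03] q [ 0.1533  0.3755 -0.1786  1.7752  0.0781  0.9948 -0.6928]
tool cm [-21.1   10.39  19.32]
```

Request:
play_rows(targets=[[0,-10,5,0,0],[0,-21.1,10.4,4,0],[0,-21.1,10.4,10,0],[0,-21.1,10.4,19.3,0],[0,-21.1,10.4,19.3,0],[0,-21.1,10.4,19.3,0],[0,-21.1,10.4,19.3,0],[0,-21.1,10.4,19.3,0],[0,-21.1,10.4,19.3,0]])

```text
clock: 19.4
eef_pos: [479.7, -272.0, 128.3]
tool_rot: [-3.139, -0.0, 0.933]
force: [-0.1, 0.4, -0.2]
width: 85.1
gripper_force: 0.0
```

```bash
python3 st.py 480.6 -273 45.5; python3 - <<'E'
from h import *
im,d=ctrl.get_image("side"); cv2.imwrite("pics/s1.png",cv2.resize(im[140:400,180:450,::-1],(540,520)))
P,u,v=pts("side",d)
for nm,c,zr,r in(("knob",(480.6,-273),(39,50),14),("ringtop",(522,-42),(248,258),45)):
    m=(np.hypot(P[:,0]-c[0],P[:,1]-c[1])<r)&(P[:,2]>zr[0])&(P[:,2]<zr[1]); print(nm,m.sum(),cv2.minEnclosingCircle(P[m][:,:2].astype(np.float32)) if m.sum()>5 else 0)
E
```

```text
t 19.4 p [ 479.66 -272.03  128.32] rot [-3.139e+00 -3.000e-04  9.334e-01] yawdeg 53.48 q7 -0.289 F [-0.05  0.39 -0.19] T [ 0.016 -0.038  0.032] w 85.14 gf 0.0
tau [ 1.36920e+00 -4.92675e+01  1.30300e-01 -1.18305e+01  1.02700e-01
  5.53000e-02  1.05000e-02] q [ 0.5369  0.6685 -0.1091  1.9043  0.1224  0.5776 -0.2892]
tool cm [-0.02  0.13  8.28]
knob 83 ((481.6409912109375, -273.4537658691406), 10.319889068603516)
ringtop 238 ((521.3992309570312, -42.834476470947266), 27.17022705078125)
```

View pics/s1.png

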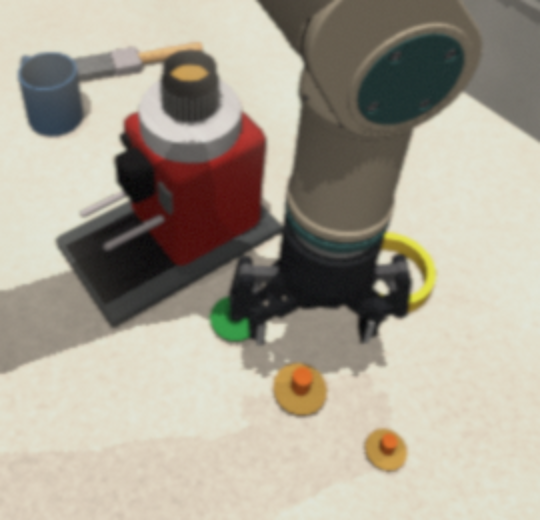

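The gripper hangs right above the chosen brass cap (knob at pixel 302,378), clear of the green cap (235,318) and the small one (388,442). Now I'll descend and grip.

Request:
play_rows(targets=[[0,0,0.1,4,0],[0,0,0.1,7,0],[0,0,0.1,8.2,0],[0,0,0.1,8.2,0],[0.9,0,0.1,8.2,0],[0.9,0,0.1,8.2,0],[0.9,0,0.1,8.2,0],[0.9,0,0.1,8.2,0],[0.9,0,0.1,8.2,0],[0.9,0,0.1,8.2,0]])

```text
clock: 20.45
eef_pos: [481.2, -273.7, 47.8]
tool_rot: [3.141, -0.0, 0.933]
force: [0.1, 0.1, 5.9]
width: 18.1
gripper_force: 58.4
```

Request:
play_rows(targets=[[0.9,0,0,0,0],[0.9,0,0,0,0],[0.9,0,0,0,0]])

```text
clock: 20.75
eef_pos: [481.1, -273.8, 47.8]
tool_rot: [3.141, -0.0, 0.933]
force: [-1.3, 0.8, 6.2]
width: 18.0
gripper_force: 58.4
```

```bash
python3 st.py 480.6 -273 45.5
```

```text
t 20.75 p [ 481.12 -273.75   47.81] rot [ 3.1408 -0.      0.9334] yawdeg 53.48 q7 -0.309 F [-1.3   0.77  6.21] T [ 0.066  0.198 -0.008] w 17.95 gf 58.4
tau [ 2.13000e-02 -5.15978e+01 -3.12700e-01 -9.00570e+00  3.58000e-02
 -3.50400e-01  1.00000e-04] q [ 0.5187  0.8041 -0.0806  1.9328  0.1464  0.4095 -0.3091]
tool cm [ 0.03 -0.09  0.23]
```

Request:
play_rows(targets=[[0.9,0,0,-2,0],[0.9,0,0,-6,0],[0.9,0,0,-11,0],[0.9,0,0,-16,0],[0.9,0,0,-21,0],[0.9,0,0,-25,0],[0.9,0,0,-28,0],[0.9,0,0,-28,0],[0.9,0,0,-28,0]])

```text
clock: 21.65
eef_pos: [480.7, -273.6, 327.3]
tool_rot: [3.141, -0.0, 0.933]
force: [0.1, 0.3, -1.8]
width: 17.4
gripper_force: 58.9
```

```bash
python3 st.py 522 -42 327
```

```text
t 21.65 p [ 480.68 -273.57  327.32] rot [ 3.1408 -0.      0.9334] yawdeg 53.48 q7 -0.24 F [ 0.09  0.28 -1.78] T [ 0.03  -0.024 -0.025] w 17.45 gf 58.9
tau [-1.66000e-02 -4.74961e+01 -9.73600e-01 -2.11576e+01  6.00000e-03
 -3.69000e-02  3.50000e-03] q [ 0.5677  0.4156 -0.1474  1.6944  0.0691  1.0359 -0.2399]
tool cm [ 21.07 -10.46   0.03]
```

Request:
play_rows(targets=[[0.9,2,-1,0,0],[0.9,5,-2.5,0,0],[0.9,9,-4.5,0,0],[0.9,13,-6.5,0,0],[0.9,17,-8.5,0,0],[0.9,20,-9.9,0,0],[0.9,21.1,-10.5,0,0],[0.9,21.1,-10.5,0,0],[0.9,21.1,-10.5,0,0],[0.9,21.1,-10.5,0,0]])

```text
clock: 22.65
eef_pos: [521.6, -44.0, 326.5]
tool_rot: [-3.141, 0.002, 0.93]
force: [-0.8, -0.2, -0.7]
width: 17.5
gripper_force: 58.9
```

```bash
python3 st.py 522 -42 300; python3 - <<'E'
from h import *
im,d=ctrl.get_image("side"); cv2.imwrite("pics/s2.png",cv2.resize(im[100:300,180:380,::-1],(600,600)))
P,u,v=pts("side",d)
for nm,c,zr,r in(("ringtop",(522,-42),(248,257),45),("rim",(522,-42),(290,302),45)):
    m=(np.hypot(P[:,0]-c[0],P[:,1]-c[1])<r)&(P[:,2]>zr[0])&(P[:,2]<zr[1]); print(nm,m.sum(),np.median(P[m],0),cv2.minEnclosingCircle(P[m][:,:2].astype(np.float32)) if m.sum()>5 else 0)
E
```

```text
t 22.65 p [521.59 -43.99 326.45] rot [-3.1414e+00  1.7000e-03  9.3010e-01] yawdeg 53.29 q7 -0.704 F [-0.78 -0.17 -0.69] T [ 0.015 -0.027  0.025] w 17.5 gf 58.9
tau [-5.86700e-01 -4.24958e+01 -1.56980e+00 -1.96488e+01 -2.18000e-02
  2.30000e-03  5.70000e-03] q [ 0.1769  0.3744 -0.2061  1.7686  0.09    1.0089 -0.704 ]
tool cm [ 0.18 -0.09  2.65]
ringtop 217 [517.51001322 -48.41604746 252.38977084] ((521.4815063476562, -43.03969192504883), 26.360864639282227)
rim 301 [513.90795785 -55.62900625 296.54404607] ((522.5057373046875, -46.986202239990234), 27.119916915893555)
```

View pics/s2.png

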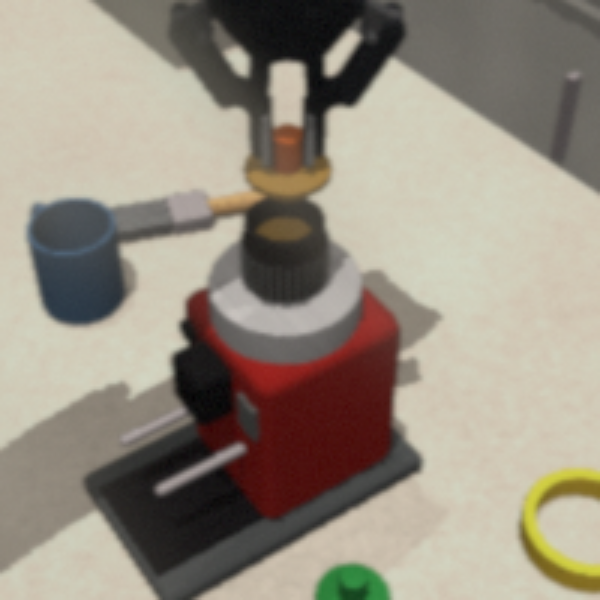

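```bash
python3 - <<'E'
from h import *
im,d=ctrl.get_image("side")
for i in range(3):
  P,u,v=pts("side",d)
  for nm,c,zr,r in(("ringtop",(522,-42),(248,257),45),("rim",(522,-42),(293,300),45)):
    m=(np.hypot(P[:,0]-c[0],P[:,1]-c[1])<r)&(P[:,2]>zr[0])&(P[:,2]<zr[1]); q=P[m][:,:2]; print(nm,np.round(cv2.minEnclosingCircle(q.astype(np.float32))[0],1),q.min(0).round(1),q.max(0).round(1))
  im,d=ctrl.get_image("side")
E
python3 st.py 522 -42 300
```

```text
ringtop [521.3 -42.7] [495.4 -68.5] [547.7 -16.4]
rim [522.2 -45.7] [496.3 -72.3] [548.5 -20.7]
ringtop [522.8 -43.1] [496.6 -68.5] [548.6 -17.4]
rim [522.9 -45.5] [496.  -71.7] [549.6 -21.7]
ringtop [521.5 -43.1] [495.7 -69.8] [547.7 -16.7]
rim [522.7 -45. ] [496.4 -70.8] [549.2 -21.8]
t 22.9 p [521.99 -42.43 327.03] rot [3.1414e+00 1.0000e-04 9.3200e-01] yawdeg 53.4 q7 -0.705 F [ 0.55  0.17 -0.94] T [0.023 0.013 0.015] w 17.68 gf 58.9
tau [ 9.59000e-02 -4.25282e+01 -1.22810e+00 -1.96922e+01  2.14000e-02
  3.30000e-03  2.10000e-03] q [ 0.1759  0.3737 -0.2079  1.768   0.0894  1.0089 -0.7045]
tool cm [ 0.03 -0.03  2.7 ]
```

Request:
play_rows(targets=[[0.9,0.1,-0.13,0,0],[0.9,0.1,-0.13,1,0],[0.9,0.1,-0.13,2,0],[0.9,0.1,-0.13,2.5,0],[0.9,0.1,-0.13,2.9,0],[0.9,0.1,-0.13,3.2,0],[0.9,0.1,-0.13,3.4,0],[0.9,0.1,-0.13,3.6,0],[0.9,0.1,-0.13,3.6,0]])

```text
clock: 23.8
eef_pos: [521.6, -39.9, 290.9]
tool_rot: [-3.142, 0.0, 0.934]
force: [0.2, 0.3, -0.7]
width: 17.5
gripper_force: 58.9
```

```bash
python3 st.py 522 -42 288
```

```text
t 23.8 p [521.59 -39.93 290.89] rot [-3.1415e+00  1.0000e-04  9.3350e-01] yawdeg 53.49 q7 -0.72 F [ 0.19  0.26 -0.69] T [ 0.066 -0.016 -0.024] w 17.52 gf 58.9
tau [-1.95000e-02 -4.34637e+01 -1.36990e+00 -1.85028e+01  1.45000e-02
 -4.42000e-02 -5.00000e-03] q [ 0.1673  0.411  -0.2045  1.8211  0.1022  0.9197 -0.7199]
tool cm [-0.14  0.16  0.29]
```

Request:
play_rows(targets=[[0.9,0,0,0.1,0],[0.9,0,0,0.2,0],[0.9,0,0,0.3,0],[0.9,0,0,0.3,0],[0.9,0,0,0.3,0]])

```text
clock: 24.3
eef_pos: [521.6, -39.9, 288.0]
tool_rot: [-3.142, 0.0, 0.934]
force: [0.7, 0.2, -1.8]
width: 17.6
gripper_force: 58.9
```

```bash
python3 st.py 522 -42 288
```

```text
t 24.3 p [521.61 -39.94 288.  ] rot [-3.1416  0.      0.9336] yawdeg 53.49 q7 -0.721 F [ 0.67  0.16 -1.8 ] T [0.044 0.006 0.02 ] w 17.56 gf 58.9
tau [-1.40000e-03 -4.36431e+01 -1.36990e+00 -1.83996e+01  1.06000e-02
 -3.20000e-03 -3.00000e-04] q [ 0.1669  0.4143 -0.2041  1.825   0.1034  0.9125 -0.721 ]
tool cm [-0.14  0.15 -0.  ]
```

Request:
play_rows(targets=[[0.9,0,0,0.05,0],[0.9,0,0,0.05,0],[0,0,0,0.05,0],[0,0,0,0,0],[0,0,0,0,0],[0,0,0,0,0],[0,0,0,0,0],[0,0,0,-4,0],[0,0,0,-9,0],[0,0,0,-12,0]])

```text
clock: 25.3
eef_pos: [522.5, -39.8, 411.4]
tool_rot: [3.138, -0.002, 0.934]
force: [1.2, 0.5, 0.6]
width: 85.3
gripper_force: 0.0
```

Request:
play_rows(targets=[[0,-5,3,-2,0],[0,-9,6,-3,0],[0,-13,8,-3,0],[0,-17,10,-3,0],[0,-17,10,-3,0]])

```text
clock: 25.8
eef_pos: [497.9, -244.8, 437.6]
tool_rot: [3.14, 0.005, 0.921]
force: [-0.4, 0.4, -1.1]
width: 85.6
gripper_force: 0.0
```

```bash
python3 - <<'E'
from h import *
for n in("side","top"):
  im,d=ctrl.get_image(n)
  P,u,v=pts(n,d)
  for nm,c,zr,r in(("rim",(522,-42),(248,263),45),("knob",(522,-42),(275,290),16),("housing",(522,-42),(195,206),70)):
    m=(np.hypot(P[:,0]-c[0],P[:,1]-c[1])<r)&(P[:,2]>zr[0])&(P[:,2]<zr[1]); q=P[m]; print(n,nm,m.sum(),np.median(q[:,2]).round(1),np.round(cv2.minEnclosingCircle(q[:,:2].astype(np.float32))[0],1))
  cv2.imwrite(f"pics/{n}3.png",im[:,:,::-1])
a=cv2.imread("pics/side3.png")[140:300,180:380];b=cv2.imread("pics/top3.png")[110:270,150:350]
cv2.imwrite("pics/c3.png",cv2.resize(np.hstack([a,b]),(800,320)))
E
python3 st.py
```

```text
side rim 426 257.8 [522.4 -41.8]
side knob 87 282.5 [523.8 -41.6]
side housing 884 200.9 [521.4 -43.2]
top rim 560 256.5 [522.7 -40.4]
top knob 93 281.4 [522.7 -40.1]
top housing 1392 199.5 [522.  -41.2]
t 25.9 p [ 500.24 -237.52  437.64] rot [-3.141e+00  1.000e-04  9.299e-01] yawdeg 53.28 q7 -0.293 F [ 0.34  0.23 -0.29] T [ 0.045 -0.02  -0.047] w 85.19 gf 0.0
tau [ 2.10830e+00 -4.29066e+01  8.45700e-01 -2.24785e+01  3.32800e-01
 -7.00000e-03  5.97000e-02] q [ 0.482   0.3393 -0.1298  1.4997  0.0445  1.3061 -0.293 ]
```

View pics/c3.png

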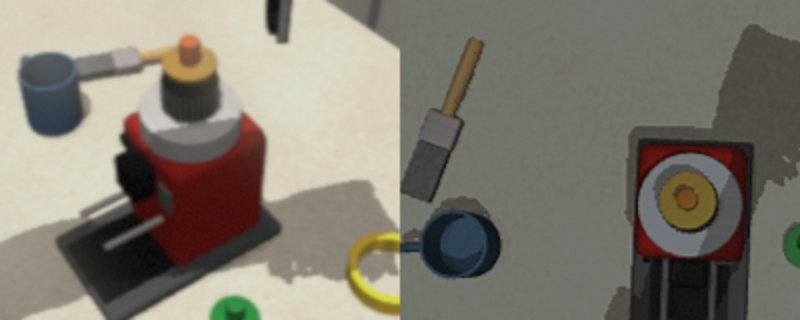

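The cap sits flat on the ring (side pixels 188,62; top 688,200). Its rim top reads 257 and its knob top 282, so it is fully home. The mug, brush and tape have not moved.

Request:
play_rows(targets=[[0,0,0,0,0],[0,0,0,0,0],[0,0,0,0,0],[0,0,0,0,0]])

```text
clock: 26.3
eef_pos: [501.1, -235.1, 438.1]
tool_rot: [3.142, -0.0, 0.935]
force: [0.0, 0.2, 0.4]
width: 85.0
gripper_force: 0.0
```

```bash
python3 -c "
from cell import ctrl
print(ctrl.finish_job())"
```

```text
the job is handed in; nothing more can be done
None
```

The job is handed in at about 26 s: I felt the burrs touch at the seventh click (about 0.24 N m at most), backed the ring off three clicks by feel and tool angle, and set the brass cap fully home; the mug, brush and tape were not touched.

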